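# Put the coffee tools back on their own mats

## Task

After cleaning, the four coffee things were each put back on another one's place: stand the tamper on the square rubber mat, the handleless steel dosing cup on the round saucer, the spice jar on the plus-shaped wooden trivet and the dropper bottle on the oblong steel tray, each upright in the middle of its place. The empty six-sided cork mat is free for parking a thing meanwhile. Tip nothing over, and leave the milk pitcher where it stands.

Things in the scene. Friction and masses are not known exactly. Their poses are not given: they have to be found in the camera images.
- tamper: coffee tamper: 58 mm disc foot (26 mm high with its shoulder), upright dark handle about 30 mm thick, 102 mm tall over all, about 0.4 kg; grip the handle 65 to 85 mm above the foot's underside. Loose, round. Origin at the centre of its underside, z up through its top. It starts on one of the mats and stands (not its own, not the empty one).
- dosing_cup: plain steel cup without handle, open at the top, 58 mm across, 50 mm tall, about 0.11 kg; grip it round the outside of the wall. Loose, round. Origin at the centre of its underside, z up through its top. It starts on one of the mats and stands (not its own, not the empty one).
- spice_jar: spice jar with a wide screw cap, 46 mm across, 106 mm tall, about 0.11 kg; grip it round the 45 mm wide cap (85 to 105 mm up), about 90 mm up, not lower, or the cap is caught between the backs of the fingers. Loose, round. Origin at the centre of its underside, z up through its top. It starts on one of the mats and stands (not its own, not the empty one).
- dropper_bottle: small bottle with a narrow pointed dropper top: body 33 mm across up to 70 mm height, then a 24 mm collar and a 13 mm tip, 102 mm tall in all, about 0.07 kg; grip it round the body, about 55 mm up. Loose, round. Origin at the centre of its underside, z up through its top. It starts on one of the mats and stands (not its own, not the empty one).
- square_mat: square black rubber tamping mat, 90 x 90 mm, the tamper's place. Fixed, 8 mm high, flat on top; origin at the centre of its underside, z up, turned up to 20 degrees about the vertical.
- round_saucer: flat round white saucer, 100 mm across, the dosing cup's place. Fixed, 8 mm high, flat on top; origin at the centre of its underside, z up, turned up to 20 degrees about the vertical.
- cross_trivet: wooden trivet in the shape of a plus sign: two crossed bars, each 112 x 38 mm, the spice jar's place. Fixed, 8 mm high, flat on top; origin at the centre of its underside, z up, turned up to 20 degrees about the vertical.
- long_tray: oblong flat steel tray, 120 x 70 mm, long along its x, the dropper bottle's place. Fixed, 8 mm high, flat on top; origin at the centre of its underside, z up, turned up to 20 degrees about the vertical.
- hex_mat: six-sided cork mat, 100 mm over its corners, 87 mm over its flats; empty at the start, a free spot to park a thing on. Fixed, 8 mm high, flat on top; origin at the centre of its underside, z up, turned up to 20 degrees about the vertical. Unlisted things, 70 mm or more from any mat's centre: cartons, roll and cardboard box (230 mm tall) behind and right; low ones left and right.
- milk_pitcher: steel milk pitcher with a side handle, 71 x 100 mm over the handle, 81 mm tall, standing among the mats; not to be moved. Loose; origin at the middle of its outline, on the underside, handle towards its -y. Mats and pitcher stand in two rows of three, 125 mm or more from centre to centre.

How it is judged:
At the end, for the whole second after the job is handed in: Tamper on the square mat, dosing cup on the round saucer, spice jar on the plus-shaped trivet, dropper bottle on the oblong tray: each standing on the top face of its place, upright within 0.1 rad, within 15 mm of its centre, at rest (under 0.02 m/s); the milk pitcher within 20 mm of where it stood (horizontal distance between tamper and square_mat below 0.015 m and z of tamper in the frame of square_mat between 0.005 and 0.011 m and angle between each of tamper, dosing_cup, spice_jar, dropper_bottle's own z axis and vertical below 0.1 rad and linear speed of each of tamper, dosing_cup, spice_jar, dropper_bottle below 0.02 m/s and horizontal distance between dosing_cup and round_saucer below 0.015 m and z of dosing_cup in the frame of round_saucer between 0.005 and 0.011 m and horizontal distance between spice_jar and cross_trivet below 0.015 m and z of spice_jar in the frame of cross_trivet between 0.005 and 0.011 m and horizontal distance between dropper_bottle and long_tray below 0.015 m and z of dropper_bottle in the frame of long_tray between 0.005 and 0.011 m and distance of milk_pitcher from where it was at the start of the episode below 0.02 m); the robot touches nothing.
It fails at once if one of the four things or the milk pitcher is tipped over (angle between any of tamper, dosing_cup, spice_jar, dropper_bottle, milk_pitcher's own z axis and vertical above 0.8 rad).
It fails at once if the milk pitcher is moved by more than 20 mm (distance of milk_pitcher from where it was at the start of the episode above 0.02 m).
It also fails if it takes over 128 s, if anything falls off the work surface, if the arm or the gripper's body presses on something with over 40 N, if the wrist force passes 120 N, or if a joint passes its speed limit or range.

## Robot

A 7-joint arm with a two-finger parallel gripper is mounted at the origin on a cart in front of the work surface, level with it; the furniture and walls round the work are solid. World frame = base frame: x ahead of the robot, y to its left, z up, the work surface at z = 0. Lengths are in m, angles in rad, forces in N, time in s.
With the tool pointing down it reaches from about 0.425 to 0.95 m from the base axis. Payload 4.7 kg.
Tool frame: the origin (TCP) lies on the centre line of the jaws, within the pads' length; the fingertips stand robot.nose_length ahead of it and the grasp point (between the pads) lies 8 mm behind it (robot.nose_length is the distance from the TCP to the fingertips, in m); z points along the fingers, y is the line along which they close (so a half turn about z gives the same grasp; the last joint's range is limited). The gripper opens to 85 mm and grips with 20 to 120 N. Pads are 22 mm wide; open, the fingers measure 114 mm over their backs; the gripper's body (76 mm by 85 mm) begins 54 mm behind the grasp point. The pads swing forward as they close: fully open they stand 13 mm farther back than shut.
Start: joints at [1.22, 0.469, -0.049, 1.532, 0.024, 1.141, -0.082], TCP at [0.214, -0.64, 0.242] pointing down, gripper open.
Joint ranges: [-2.59, 2.59], [-0.33, 1.99], [-1.39, 1.29], [0.1, 2.45], [-1.04, 4.18], [0.21, 1.99], [-2.66, 2.66]. Speed limits (rad/s): [2.57, 2.57, 3.14, 3.14, 3.14, 3.14, 3.14].

## Interface

Orientations are given as [roll, pitch, yaw] about the fixed x, y, z axes, in that order (R = Rz(yaw) Ry(pitch) Rx(roll)).
In Python, from plant import robot gives the robot as it stands. Calls block until the motion is done:
- robot.goto(position, orientation): joint-space move of the TCP to a pose.
- robot.move_straight(position, vel=0.15, attitude=None, contact_N=None): straight line of the TCP; attitude=None keeps the orientation; vel is the mean speed in m/s. With contact_N (N) it stops when the force on the tool has changed by that much, and returns True; else False.
- robot.move_joints(angles): joint-space move.
- robot.grip(opening, strength=None): opening from 0.0 (shut) to 1.0 (fully open); strength is the grip in N (None keeps the last); returns when the fingers have stopped.
- robot.sleep(seconds).
- robot.inverse_kinematics(position, orientation): joint angles nearest the present ones, or None.
- robot.sense(): the state.
- robot.grab_frame(name): name is "scene" or "top" or "wrist"; returns a dict with "image" (384x512x3 uint8, red, green, blue), "range_z" (384x512 float32, m along the optical axis (not along the pixel's ray), 0 where there is no reading), "fx", "fy", "cx", "cy" (pixels), "R" (3x3) and "t" (3): a world point X has camera coordinates R X + t. Camera axes: x right, y down, z forward; pixel columns grow to the right and rows downward; lengths in m; the calibration is good to about 2 mm. A picture is of the moment at which its call begins.
A pose or a line that the arm cannot do raises robot.IKError and nothing moves.
- robot.close_job(): hands the job in; it is judged then, once.
The state is a dict: "t": time; "joint_pos": joint angles; "joint_velocities": joint speeds; "effort": joint torques, N m; "tcp_pos": TCP position; "tcp_rot": TCP orientation; "wrist_force": force on the tool from outside, world axes, zero at the start; "torque": the same for the moment, N m; "opening": opening from 0.0 (shut) to 1.0 (fully open); "gripper_force": force on a finger pad.
Only numpy, scipy, OpenCV 4.12 (cv2) and the standard library are available. Lean on these libraries where they do the work, as an engineer would, in place of code of your own. Each camera call takes 0.05 s, during which the arm holds its last target. There are 200 camera calls.

## Working session

There is one attempt and no reset: what is moved stays moved. The work goes in short steps, each a Python script; the robot and the scene stay as the last script left them, time stands still between calls to the robot, and variables do not carry over. Pictures are saved under pics/ and viewed, at most 14 in all, crops included, and the job is handed in when it is done.

```bash
ls; mkdir -p pics
python3 - <<'E'
from plant import robot
import numpy as np,cv2
s=robot.sense();print(s['t'],s['tcp_pos'],s['tcp_rot'],robot.nose_length)
for n in ("top","scene"):
    f=robot.grab_frame(n);np.savez(n+'.npz',**f);cv2.imwrite(f'pics/{n}0.png',cv2.cvtColor(f['image'],cv2.COLOR_RGB2BGR))
    print(n,-f['R'].T@f['t'],f['fx'],f['R'][2])
E
```

```text
pics
0.0 [ 0.21333113 -0.63983425  0.24125884] [-3.13968897e+00  5.75910918e-05  3.21826193e-01] 0.011
top [0.43343168 0.1332268  0.88389102] 417.66385144868525 [ 0.1092153   0.00570369 -0.99400175]
scene [-0.11310266  0.42860262  0.6088568 ] 498.9940797064967 [ 0.7190378  -0.32402305 -0.61481193]
```

View pics/top0.png

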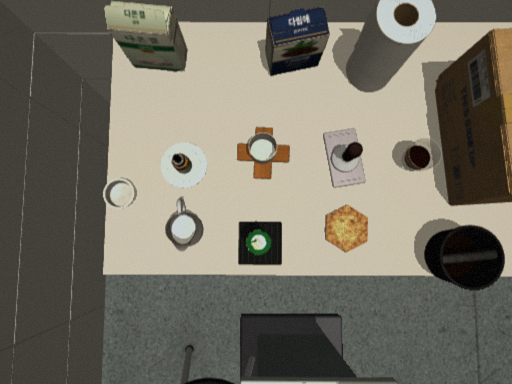

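View pics/scene0.png

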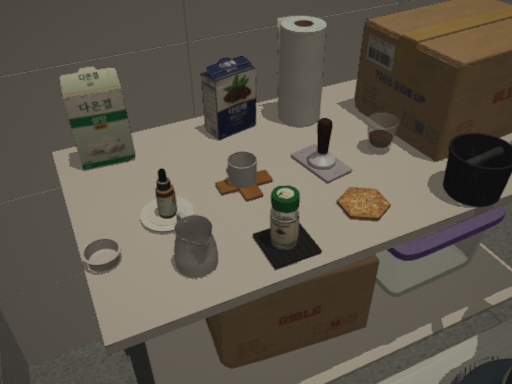

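The top view shows the saucer with the dropper at (184,165), the trivet with the cup at (263,152) and the tray with the tamper at (344,158). The square mat with the jar is at (260,243), the free hex at (347,229) and the pitcher at (183,228). This is a 4-cycle, so one thing gets parked on the hex.

```bash
cat > h.py <<'E'
import numpy as np,cv2
def ray(f,uv,z):
    uv=np.atleast_2d(np.asarray(uv,float));c=-f['R'].T@f['t']
    d=np.c_[(uv[:,0]-f['cx'])/f['fx'],(uv[:,1]-f['cy'])/f['fy'],np.ones(len(uv))]@f['R']
    return (c+d*((z-c[2])/d[:,2])[:,None])[:,:2]
def cloud(f):
    v,u=np.mgrid[:384,:512];z=f['range_z']
    P=np.stack([(u-f['cx'])/f['fx']*z,(v-f['cy'])/f['fy']*z,z],-1)
    P=(P-f['t'])@f['R'];P[z<=0]=np.nan;return P
E
python3 - <<'E'
from h import *
f=dict(np.load('top.npz'));P=cloud(f);im=f['image'];Z=P[...,2]
print('table z',np.nanmedian(Z[190:210,200:330]),np.nanstd(Z[190:210,290:310]))
hsv=cv2.cvtColor(im,cv2.COLOR_RGB2HSV)
print('table hsv',hsv[195,300],'saucer',hsv[178,180],hsv[160,200],'tray',hsv[180,345])
px=dict(saucer=(184,165),trivet=(263,152),tray=(344,158),hex=(347,229),square=(260,243),pitcher=(183,228))
lab=cv2.cvtColor(im,cv2.COLOR_RGB2LAB).astype(float);tb=np.median(lab[190:205,220:330].reshape(-1,3),0)
dc=np.linalg.norm((lab-tb),axis=2)
for n,(u,v) in px.items():
    w=np.zeros(Z.shape,bool);w[v-34:v+35,u-36:u+37]=1
    for nm,m in (('depth',(Z>.0045)&(Z<.012)&w),('col',(dc>14)&(Z<.015)&w)):
        m=cv2.morphologyEx(m.astype(np.uint8),cv2.MORPH_OPEN,np.ones((3,3)))
        k,l,st,ce=cv2.connectedComponentsWithStats(m)
        keep=np.isin(l,[i for i in range(1,k) if st[i,4]>60])
        if not keep.any(): continue
        vv,uu=np.nonzero(keep);q=ray(f,np.c_[uu,vv],.008)*1000
        r=cv2.minAreaRect(q.astype(np.float32));c,rad=cv2.minEnclosingCircle(q.astype(np.float32))
        print(n,nm,len(q),'rect',np.round(r[0],1),np.round(r[1],1),round(r[2],1),'circ',np.round(c,1),round(rad,1))
    h=w&(Z>.03)
    if h.any():
        zt=np.nanpercentile(Z[h],99)
        T=P[h&(Z>zt-.012)]*1000;c,rad=cv2.minEnclosingCircle(T[:,:2].astype(np.float32))
        print('   obj top z',round(zt,3),len(T),'c',np.round(c,1),round(rad,1),'med',np.round(np.median(T,0),1))
E
```

```text
table z -0.0010083952934177246 0.001643475793913544
table hsv [ 22  38 200] saucer [ 54  12 209] [ 70  11 207] tray [ 11  24 182]
saucer depth 1307 rect [592.3 283.6] [97.3 96. ] 1.0 circ [593.  283.8] 49.6
saucer col 988 rect [592.2 282.6] [92.8 94.1] 0.3 circ [592.7 283.9] 48.6
   obj top z 0.109 44 c [589.1 281.8] 6.8 med [588.4 280.7 106.4]
trivet depth 766 rect [622.6 115.4] [ 97.8 100.2] 39.8 circ [619.6 114.3] 57.0
trivet col 1106 rect [618.7 115. ] [104.8 104.8] 42.8 circ [619.1 114.5] 59.4
   obj top z 0.061 125 c [622.5 116.5] 29.1 med [630.1 117.4  57.2]
tray depth 1086 rect [610.2 -57.5] [119.7  69.6] 9.9 circ [610.3 -57.1] 67.1
tray col 1266 rect [609.  -57.1] [123.2  72.4] 9.9 circ [609.1 -57.6] 68.8
   obj top z 0.111 184 c [606.9 -57.2] 14.7 med [605.5 -56.6 107.2]
hex depth 1465 rect [459.4 -60.5] [85.7 95.9] 89.2 circ [459.4 -59.3] 49.2
hex col 1614 rect [459.5 -58.3] [ 89.7 100.2] 88.6 circ [460.3 -59.2] 51.5
square depth 1327 rect [428.5 121.1] [89.3 89.1] 89.9 circ [429.3 120.4] 61.6
square col 1736 rect [415.  120.3] [115.5 148.7] 0.4 circ [399.4 120.2] 85.4
   obj top z 0.117 481 c [430.6 125. ] 23.0 med [431.3 125.3 114.2]
pitcher depth 259 rect [457.  290.6] [34.6 57.5] 83.5 circ [456.2 284. ] 29.0
pitcher col 527 rect [456.3 283.5] [56.3 50.5] 0.3 circ [456.3 285.6] 29.5
   obj top z 0.083 205 c [461.8 273.8] 48.7 med [453.5 279.4  76.3]
```

```bash
cat >> h.py <<'E'
MAT=dict(saucer=(.5925,.2835),trivet=(.6195,.1145),tray=(.6095,-.0573),hex=(.460,-.0592),square=(.4287,.121))
OBJ=dict(tamper=(.607,-.057),dropper=(.589,.2818),cup=(.622,.1165),jar=(.4306,.125))
GRIP=dict(tamper=.075,dropper=.055,cup=.032,jar=.091)   # grasp height above underside
TOP=dict(tamper=.110,dropper=.110,cup=.058,jar=.114)
ROT=[np.pi,0,0]; HI=.245
E
python3 - <<'E'
from h import *
from plant import robot
for y in (0,np.pi):
    print(y,[robot.inverse_kinematics([*p,z],[np.pi,0,y]) is not None for p in MAT.values() for z in (.04,HI)])
s=robot.sense();print(robot.inverse_kinematics([*OBJ['tamper'],HI],ROT))
robot.move_straight([*s['tcp_pos'][:2],.34],vel=.2)
robot.goto([.5,-.1,.34],ROT)
robot.goto([*OBJ['tamper'],HI],ROT)
f=robot.grab_frame('wrist');np.savez('w.npz',**f)
cv2.imwrite('pics/w0.png',cv2.cvtColor(f['image'],cv2.COLOR_RGB2BGR))
s=robot.sense();print(s['t'],s['tcp_pos'],s['tcp_rot'],s['opening'])
P=cloud(f);m=(P[...,2]>.095)&(P[...,2]<.125)&(np.hypot(P[...,0]-.607,P[...,1]+.057)<.04)
print(m.sum(),np.nanmedian(P[m],0) if m.any() else 0, cv2.minEnclosingCircle(P[m][:,:2].astype(np.float32)) if m.any() else 0)
E
```

```text
0 [True, True, True, True, True, True, True, True, True, True]
3.141592653589793 [True, True, True, True, True, True, True, True, True, True]
[ 0.3316611   0.39165109 -0.40893681  1.67525479  0.17028331  1.10995185
 -1.69643618]
3.625 [ 0.60687114 -0.05824921  0.24627088] [ 3.14046020e+00 -1.25179506e-03 -1.61541309e-03] 1.000382346749747
658 [ 0.60937989 -0.05824024  0.10756345] ((0.6072811484336853, -0.058430906385183334), 0.015043321996927261)
```

View pics/w0.png

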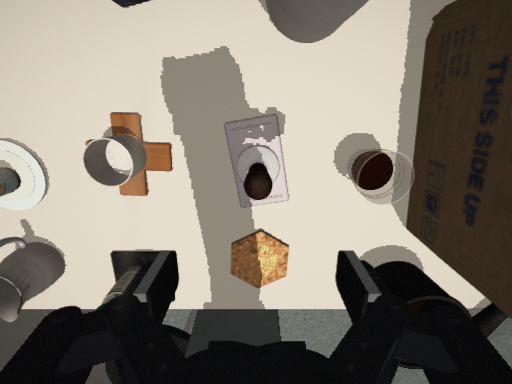

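The wrist view shows the tamper top at (258,182) and the clear hex at (260,258). Its fix agrees with the top view to about 1 mm, so I start by parking the tamper.

```bash
cat >> h.py <<'E'
def look(robot,o,xy):
    f=robot.grab_frame('wrist');P=cloud(f)
    m=(abs(P[...,2]-TOP[o]+.004)<.012)&(np.hypot(P[...,0]-xy[0],P[...,1]-xy[1])<.04)
    if m.sum()<30: return None
    return np.array(cv2.minEnclosingCircle(P[m][:,:2].astype(np.float32))[0])
def st(robot,tag):
    s=robot.sense();print(tag,'t%.1f'%s['t'],np.round(s['tcp_pos'],4),'op %.2f'%s['opening'],'gf',np.round(s['gripper_force'],1),'wf',np.round(s['wrist_force'],1));return s
def pick(robot,o,xy,F):
    xy=np.array(xy);robot.move_straight([*xy,HI],vel=.3);m=look(robot,o,xy);print(o,'expected',xy,'seen',m)
    if m is not None and np.linalg.norm(m-xy)<.008: xy=(xy+m)/2
    z=.008+GRIP[o]-.008          # grasp point is 8 mm behind (above) the TCP
    robot.move_straight([*xy,z+.06],vel=.2);robot.move_straight([*xy,z],vel=.1)
    robot.grip(0.0,F);st(robot,'gripped')
    robot.move_straight([*xy,z+.02],vel=.06);s=st(robot,'lifted')
    robot.move_straight([*xy,HI+.01],vel=.2);st(robot,'up')
def place(robot,o,mat):
    xy=np.array(MAT[mat]);z=GRIP[o]
    robot.move_straight([*xy,HI+.01],vel=.2)
    robot.move_straight([*xy,z+.02],vel=.15)
    robot.sleep(.2);c=robot.move_straight([*xy,z-.002],vel=.03,contact_N=4);st(robot,f'down contact={c}')
    robot.sleep(.2);robot.grip(1.0);robot.sleep(.2)
    robot.move_straight([*xy,z+.07],vel=.1);robot.move_straight([*xy,HI],vel=.25);s=st(robot,'released')
    print(o,'now at',look(robot,o,xy),'mat',xy)
E
cat > /tmp/a.py <<'E'
from h import *
from plant import robot
pick(robot,'tamper',OBJ['tamper'],50)
place(robot,'tamper','hex')
E
PYTHONPATH=. python3 /tmp/a.py
```

```text
Traceback (most recent call last):
  File "h.py", line 1, in <module>
    import numpy as np,cv2
ModuleNotFoundError: No module named 'cv2'
```

Run:
```python
from h import *
from plant import robot
pick(robot,'tamper',OBJ['tamper'],50)
place(robot,'tamper','hex')
```

```text
tamper expected [ 0.607 -0.057] seen [ 0.60718262 -0.05843239]
gripped t5.9 [ 0.6074 -0.0581  0.0755] op 0.32 gf 49.1 wf [-0.8 -1.5  3.2]
lifted t6.4 [ 0.6071 -0.0577  0.0952] op 0.33 gf 49.4 wf [-1.  -0.2 -3. ]
up t7.4 [ 0.6061 -0.0579  0.2534] op 0.33 gf 49.5 wf [ 0.4  0.3 -2.9]
down contact=True t10.3 [ 0.4597 -0.0595  0.0753] op 0.33 gf 49.9 wf [-0.3 -0.9  4.2]
released t12.7 [ 0.4596 -0.0592  0.2447] op 1.00 gf 0.0 wf [-0.7 -0.5 -0.7]
tamper now at [ 0.45978683 -0.0597373 ] mat [ 0.46   -0.0592]
```

Tamper parked precisely. Next the dropper goes to the tray and the cup to the saucer.

Run:
```python
from h import *
from plant import robot
pick(robot,'dropper',OBJ['dropper'],25)
place(robot,'dropper','tray')
f=robot.grab_frame('top');cv2.imwrite('pics/t1.png',cv2.cvtColor(f['image'],cv2.COLOR_RGB2BGR))
```

```text
dropper expected [0.589  0.2818] seen [0.58690524 0.28259563]
gripped t16.2 [0.5882 0.2821 0.0555] op 0.37 gf 24.8 wf [-0.2 -1.   3.2]
lifted t16.7 [0.5881 0.2823 0.0754] op 0.37 gf 24.8 wf [ 0.2  0.1 -0.6]
up t17.8 [0.5873 0.2816 0.2534] op 0.37 gf 24.8 wf [-0.3  0.1  0.5]
down contact=True t21.8 [ 0.6092 -0.0574  0.0554] op 0.37 gf 25.2 wf [-0.8  0.1  4.7]
released t24.3 [ 0.6089 -0.0574  0.2442] op 1.00 gf 0.0 wf [-0.1  0.  -0.3]
dropper now at [ 0.61049366 -0.05749222] mat [ 0.6095 -0.0573]
```

View pics/t1.png

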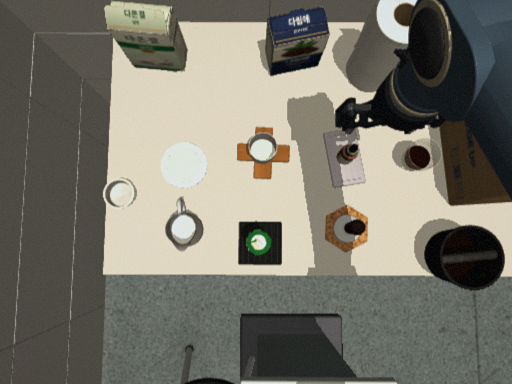

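The dropper stands on the tray at (346,152), the tamper is on the hex at (350,228), and the saucer at (184,165) is free. The cup and jar come next.

Run:
```python
from h import *
from plant import robot
pick(robot,'cup',OBJ['cup'],25)
place(robot,'cup','saucer')
```

```text
cup expected [0.622  0.1165] seen [0.62141657 0.1159182 ]
gripped t27.2 [0.6223 0.1164 0.033 ] op 0.66 gf 26.9 wf [-0.3 -0.5  5. ]
lifted t27.7 [0.6218 0.1161 0.0523] op 0.66 gf 26.9 wf [-0.7  0.4 -0.7]
up t28.8 [0.6209 0.1158 0.2535] op 0.67 gf 26.9 wf [ 0.1 -0.8 -1.6]
down contact=True t32.1 [0.5922 0.2832 0.0329] op 0.67 gf 27.2 wf [-0.5 -0.8  4.4]
released t34.5 [0.5918 0.2827 0.2431] op 1.00 gf 0.0 wf [ 0.7 -0.2 -0.9]
cup now at [0.59149539 0.28351456] mat [0.5925 0.2835]
```

Run:
```python
from h import *
from plant import robot
pick(robot,'jar',OBJ['jar'],30)
place(robot,'jar','trivet')
```

```text
jar expected [0.4306 0.125 ] seen [0.43018803 0.12485075]
gripped t37.4 [0.4308 0.1248 0.0916] op 0.52 gf 30.5 wf [-0.2 -1.2  6.1]
lifted t37.8 [0.4305 0.1249 0.1113] op 0.51 gf 30.9 wf [-1.2 -0.9 -0.1]
up t38.7 [0.4296 0.1245 0.2538] op 0.52 gf 31.0 wf [ 0.6 -0.1 -1.2]
down contact=True t41.7 [0.6192 0.1144 0.0917] op 0.52 gf 31.3 wf [-1.2  0.1  4.2]
released t44.0 [0.6194 0.1145 0.2451] op 1.00 gf 0.0 wf [-0.4  0.4 -0.5]
jar now at [0.61828303 0.11431576] mat [0.6195 0.1145]
```

Run:
```python
from h import *
from plant import robot
pick(robot,'tamper',(.4598,-.0597),50)
place(robot,'tamper','square')
robot.move_straight([.5,-.06,.32],vel=.25)
for n in('top','scene'):
    f=robot.grab_frame(n);cv2.imwrite(f'pics/{n}9.png',cv2.cvtColor(f['image'],cv2.COLOR_RGB2BGR))
    if n=='top':
        P=cloud(f)
        for o,m in dict(tamper='square',cup='saucer',jar='trivet',dropper='tray').items():
            c=MAT[m];k=(abs(P[...,2]-TOP[o]+.004)<.012)&(np.hypot(P[...,0]-c[0],P[...,1]-c[1])<.045)
            print(o,k.sum(),np.subtract(cv2.minEnclosingCircle(P[k][:,:2].astype(np.float32))[0],c) if k.any() else None)
st(robot,'end')
```

```text
tamper expected [ 0.4598 -0.0597] seen [ 0.45928952 -0.06005561]
gripped t47.0 [ 0.4598 -0.0602  0.0754] op 0.33 gf 49.0 wf [-0.9 -1.7  5.1]
lifted t47.5 [ 0.4596 -0.0599  0.0952] op 0.33 gf 49.4 wf [-0.1  0.2 -3.7]
up t48.4 [ 0.4585 -0.0599  0.2537] op 0.33 gf 49.5 wf [ 0.1 -0.5 -3.3]
down contact=True t51.5 [0.4284 0.1207 0.0754] op 0.33 gf 50.1 wf [ 0.2 -0.6  4.5]
released t53.9 [0.4284 0.1207 0.2447] op 1.00 gf 0.0 wf [ 0.1 -0.1  0. ]
tamper now at [0.42841333 0.12080387] mat [0.4287 0.121 ]
tamper 205 [-0.00066751  0.00015365]
cup 188 [-0.00040546  0.00066464]
jar 473 [-1.19664145e-03  6.75405860e-05]
dropper 52 [0.001518   0.00065485]
end t55.1 [ 0.4992 -0.0581  0.3194] op 1.00 gf 0.0 wf [ 0.8 -0.5  1. ]
```

View pics/top9.png

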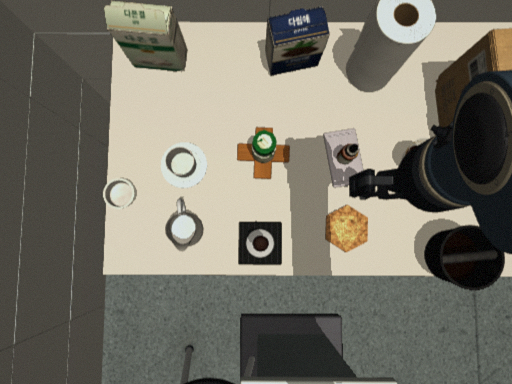

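View pics/scene9.png

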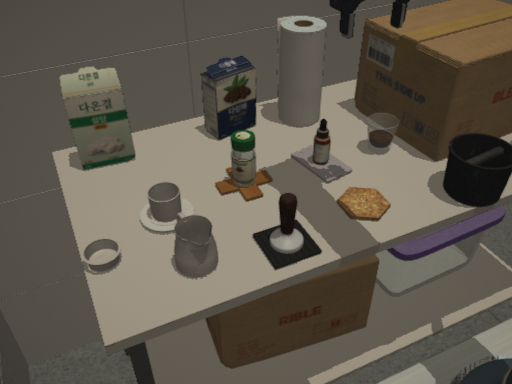

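The pictures show all four things upright in the middle of their places: cup (184,163), jar (264,143), dropper (347,152) and tamper (260,243). The pitcher still stands at (183,228) and the arm is clear.

```bash
python3 -c "
from plant import robot
print(robot.close_job())"
```

```text
the job is handed in; nothing more can be done
None
```

All four things now stand upright within about 2 mm of the centres of their own places; the milk pitcher was not touched, and I handed the job in at about 55 s of the 128 s allowed.

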